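Set the flip tags on the optics stock board

TASK

Each bin on the stock board has a hinged flip tag in front of it. With closed fingertips, push over whichever tags are wrong, so that the tag of every full bin leans towards the bins (round dot uppermost) and the tag of every bin holding a single part leans back towards the robot (bar uppermost). Leave the bins and everything else standing where they are, lift nothing, and finish with the hand clear.

Things in the scene. Friction and masses are not known exactly. Their poses are not given: they have to be found in the camera images.
- tag_a (a joint): Lean (rad) of one of four identical orange flip tags: 0 upright, +0.65 at its stop towards the bins (away from the robot, round dot uppermost: stocked), -0.65 at its stop towards the robot (bar uppermost: reorder). No spring, loose hinge: under 1 N moves it, and past upright it falls to the stop. Plate 44 mm wide, 4 mm thick, 40 g; free edge 72 mm from the hinge axis.
- tag_a_pivot (a point): Middle of tag_a's hinge axis, fixed, 38 mm above the bench. x: level, towards its bin; y: along the hinge. Tag's free edge: 110 mm above the bench upright; leaning, 95 mm and 44 mm to that side. Posts 6 mm thick beside the tag reach 54 mm. The tags form one row: two pairs (95 mm apart, 120 mm across the middle gap) on two screwed-down rails, either one on the left.
- tag_a_spot (a point): The place of the bin that tag_a belongs to: a point on the board top, 140 mm straight behind the hinge (along the pivot's x axis). The bin whose origin is within about 15 mm of it is this tag's bin.
- tag_b (a joint): Lean (rad) of one of four identical orange flip tags: 0 upright, +0.65 at its stop towards the bins (away from the robot, round dot uppermost: stocked), -0.65 at its stop towards the robot (bar uppermost: reorder). No spring, loose hinge: under 1 N moves it, and past upright it falls to the stop. Plate 44 mm wide, 4 mm thick, 40 g; free edge 72 mm from the hinge axis.
- tag_b_pivot (a point): Middle of tag_b's hinge axis, fixed, 38 mm above the bench. x: level, towards its bin; y: along the hinge. Tag's free edge: 110 mm above the bench upright; leaning, 95 mm and 44 mm to that side. Posts 6 mm thick beside the tag reach 54 mm. The tags form one row: two pairs (95 mm apart, 120 mm across the middle gap) on two screwed-down rails, either one on the left.
- tag_b_spot (a point): The place of the bin that tag_b belongs to: a point on the board top, 140 mm straight behind the hinge (along the pivot's x axis). The bin whose origin is within about 15 mm of it is this tag's bin.
- tag_c (a joint): Lean (rad) of one of four identical orange flip tags: 0 upright, +0.65 at its stop towards the bins (away from the robot, round dot uppermost: stocked), -0.65 at its stop towards the robot (bar uppermost: reorder). No spring, loose hinge: under 1 N moves it, and past upright it falls to the stop. Plate 44 mm wide, 4 mm thick, 40 g; free edge 72 mm from the hinge axis.
- tag_c_pivot (a point): Middle of tag_c's hinge axis, fixed, 38 mm above the bench. x: level, towards its bin; y: along the hinge. Tag's free edge: 110 mm above the bench upright; leaning, 95 mm and 44 mm to that side. Posts 6 mm thick beside the tag reach 54 mm. The tags form one row: two pairs (95 mm apart, 120 mm across the middle gap) on two screwed-down rails, either one on the left.
- tag_c_spot (a point): The place of the bin that tag_c belongs to: a point on the board top, 140 mm straight behind the hinge (along the pivot's x axis). The bin whose origin is within about 15 mm of it is this tag's bin.
- tag_d (a joint): Lean (rad) of one of four identical orange flip tags: 0 upright, +0.65 at its stop towards the bins (away from the robot, round dot uppermost: stocked), -0.65 at its stop towards the robot (bar uppermost: reorder). No spring, loose hinge: under 1 N moves it, and past upright it falls to the stop. Plate 44 mm wide, 4 mm thick, 40 g; free edge 72 mm from the hinge axis.
- tag_d_pivot (a point): Middle of tag_d's hinge axis, fixed, 38 mm above the bench. x: level, towards its bin; y: along the hinge. Tag's free edge: 110 mm above the bench upright; leaning, 95 mm and 44 mm to that side. Posts 6 mm thick beside the tag reach 54 mm. The tags form one row: two pairs (95 mm apart, 120 mm across the middle gap) on two screwed-down rails, either one on the left.
- tag_d_spot (a point): The place of the bin that tag_d belongs to: a point on the board top, 140 mm straight behind the hinge (along the pivot's x axis). The bin whose origin is within about 15 mm of it is this tag's bin.
- full_posts: Loose open white plastic bin, 90 mm (x) by 80 mm (y) by 45 mm high, wall 3 mm, standing on the 8 mm thick board behind one of the tags; origin at the centre of its underside. FULL: nine upright steel posts, 13 mm thick, tops 55 mm above the underside.
- full_collars: Loose open white plastic bin, 90 mm (x) by 80 mm (y) by 45 mm high, wall 3 mm, standing on the 8 mm thick board behind one of the tags; origin at the centre of its underside. FULL: nine stacks of black collars, 21 mm across, tops about 51 mm above the underside.
- low_posts: Loose open white plastic bin, 90 mm (x) by 80 mm (y) by 45 mm high, wall 3 mm, standing on the 8 mm thick board behind one of the tags; origin at the centre of its underside. NOT FULL: a single steel post in one corner.
- low_collars: Loose open white plastic bin, 90 mm (x) by 80 mm (y) by 45 mm high, wall 3 mm, standing on the 8 mm thick board behind one of the tags; origin at the centre of its underside. NOT FULL: a single black collar in one corner.
- holder: Loose black post holder, 27 mm across, 70 mm high, with an orange collar, standing in the gap between the two pairs of tags; a bystander to be left alone; origin at its underside.
- stub: Loose steel stub post, 22 mm across, 35 mm high, standing between the row of tags and the bins; a bystander to be left alone; origin at its underside.
- puck: Loose black filter cell, 25 mm across, 16 mm high, lying between the row of tags and the bins; a bystander to be left alone; origin at its underside.
- lens: Loose lens in a round black mount on a post, about 110 mm high, foot 44 mm across, standing left of the board; a bystander to be left alone; origin at its underside.
- fork: Loose steel clamping fork, 93 by 38 by 8 mm, lying on the bench left of the board; a bystander to be left alone; origin at its underside.
- driver: Loose screwdriver lying right of the board; a bystander to be left alone; origin at its underside.

How it is judged (in metres and radians):
At the end, for the whole second after the job is handed in: The tags in front of the two full bins lean towards the bins (joint above 0.52 rad) and the tags in front of the two bins with a single part lean towards the robot (below -0.52 rad), all at rest; a bin belongs to the tag whose spot lies within 45 mm of it ((horizontal distance between full_posts and tag_a_spot above 0.045 m or value of joint tag_a above 0.52 rad) and (horizontal distance between full_collars and tag_a_spot above 0.045 m or value of joint tag_a above 0.52 rad) and (horizontal distance between low_posts and tag_a_spot above 0.045 m or value of joint tag_a below -0.52 rad) and (horizontal distance between low_collars and tag_a_spot above 0.045 m or value of joint tag_a below -0.52 rad) and velocity of joint tag_a between -0.1 and 0.1 rad/s and (horizontal distance between full_posts and tag_b_spot above 0.045 m or value of joint tag_b above 0.52 rad) and (horizontal distance between full_collars and tag_b_spot above 0.045 m or value of joint tag_b above 0.52 rad) and (horizontal distance between low_posts and tag_b_spot above 0.045 m or value of joint tag_b below -0.52 rad) and (horizontal distance between low_collars and tag_b_spot above 0.045 m or value of joint tag_b below -0.52 rad) and velocity of joint tag_b between -0.1 and 0.1 rad/s and (horizontal distance between full_posts and tag_c_spot above 0.045 m or value of joint tag_c above 0.52 rad) and (horizontal distance between full_collars and tag_c_spot above 0.045 m or value of joint tag_c above 0.52 rad) and (horizontal distance between low_posts and tag_c_spot above 0.045 m or value of joint tag_c below -0.52 rad) and (horizontal distance between low_collars and tag_c_spot above 0.045 m or value of joint tag_c below -0.52 rad) and velocity of joint tag_c between -0.1 and 0.1 rad/s and (horizontal distance between full_posts and tag_d_spot above 0.045 m or value of joint tag_d above 0.52 rad) and (horizontal distance between full_collars and tag_d_spot above 0.045 m or value of joint tag_d above 0.52 rad) and (horizontal distance between low_posts and tag_d_spot above 0.045 m or value of joint tag_d below -0.52 rad) and (horizontal distance between low_collars and tag_d_spot above 0.045 m or value of joint tag_d below -0.52 rad) and velocity of joint tag_d between -0.1 and 0.1 rad/s); the robot touches nothing.
It fails at once if a bin is lifted or shifted by more than 20 mm (distance of any of full_posts, full_collars, low_posts, low_collars from where it was at the start of the episode above 0.02 m).
It fails at once if a bystander is lifted or shifted by more than 20 mm (distance of any of holder, stub, puck, lens, fork, driver from where it was at the start of the episode above 0.02 m).
It fails at once if a standing bystander is knocked over (angle between any of holder, stub, lens's own z axis and vertical above 0.5 rad).
It also fails if it takes over 45 s, if anything falls off the work surface, if the arm or the gripper's body presses on something with over 40 N, if the wrist force passes 120 N, or if a joint passes its speed limit or range.

ROBOT

A 7-joint arm with a two-finger parallel gripper is mounted at the origin on the work surface. World frame = base frame: x ahead of the robot, y to its left, z up, the work surface at z = 0. Lengths are in mm, angles in degrees, forces in N, time in s.
With the tool pointing down it reaches from about 425 to 875 mm from the base axis. Payload 9.9 kg.
Tool frame: the origin (TCP) lies at the very end of the fingers, on their centre line; the grasp point (between the pads) lies grip_depth behind it (grip_depth is the distance from the TCP to the grasp point, in mm); x points along the fingers, z is the direction in which the jaws open and shut, and the axes are right-handed (so a half turn about x gives the same grasp; the last joint's range is limited). The gripper opens to 85 mm and grips with 20 to 120 N. Pads are 22 mm wide; open, the fingers measure 114 mm over their backs; the gripper's body (76 mm by 85 mm) begins 54 mm behind the grasp point. The pads swing forward as they close: fully open they stand 13 mm farther back than shut.
Start: joints at [-75.619, 32.985, 1.427, 82.34, -0.859, 64.687, -3.237], TCP at [221.784, 637.527, 231.289] pointing down, gripper open.
Joint ranges: [-157.87, 157.87], [-19.46, 123.44], [-87.15, 90], [11.01, 140.99], [-62.26, 242.26], [9.8, 113.94], [-161.44, 161.44]. Speed limits (degrees/s): [127.2, 127.2, 172.46, 172.46, 180, 180, 180].

INTERFACE

Orientations are given as [roll, pitch, yaw] about the fixed x, y, z axes, in that order (R = Rz(yaw) Ry(pitch) Rx(roll)).
In Python, from plant import read_state, get_image, get_calibration, hand_in, grip_depth gives the robot as it stands.
- The arm moves only by the shell command python3 -m inch 'ROWS' [OPENING] [FORCE]. ROWS is JSON, a list of rows, each a list of 2 entries, a list of its own where there are three numbers: the shift along the tool's x, y, z in m, then the turn about the tool's x in degrees. In form: [[[dx, dy, dz], spin], ...]. A call has 1 to 8 rows; each row shifts and turns the pose as measured when the row begins, along the tool's axes as they then stand; what a row does not reach is not made up. A row lasts 1/10 s, in which the tool goes at most 50 mm and 8.59 degrees, less where a joint would pass 70% of its speed; a pose out of reach is approached as far as the arm can. A call with a gripper value outside its range is refused whole. OPENING is the opening, from 0 (shut) to 1 (fully open), set as the call begins (- or left out, the last holds). The fingers move at their own pace and stop on an object; FORCE is the grip in N (left out, the last holds). Time passes only in rows, so rows that do not move let the fingers close. It gives the time, the measured TCP pose, the force and the opening at its end, in the units of the state.
- read_state(): the state, without advancing time (a new reading comes with each control period).
- get_image(name): name is "scene" or "top" or "wrist"; returns (picture, depth): 384x512x3 uint8, red, green, blue; 384x512 float32, mm along the optical axis (not along the pixel's ray), 0 where there is no reading.
- get_calibration(name): a dict with "fx", "fy", "cx", "cy" (pixels), "distortion" ([k1, k2, p1, p2, k3] as OpenCV has them; the pictures are not rectified), "T" (4x4, takes a point from camera to world coordinates); the wrist camera has in their place "tool_from_camera" (4x4, takes a point from camera to tool coordinates, whose origin is the TCP and whose axes are the tool frame's). Camera axes: x right, y up, looking along -z (the intrinsics and any distortion apply to the point x, -y, -z); pixel columns grow to the right and rows downward; lengths in mm; the calibration is good to about 2 mm. A picture is of the moment at which its call begins: read the wrist's pose just before it. get_calibration takes no time and is no camera call.
- hand_in(): hands the job in, once; it reports no verdict.
The state is a dict: "t": time; "joint_pos": joint angles; "joint_vel": joint speeds; "joint_torque": joint torques, N m; "ee_pos": TCP position; "ee_rot": TCP orientation; "force": force on the tool from outside, world axes, zero at the start; "moment": the same for the moment, N m; "grip_width": finger opening in mm.
Only numpy, scipy, OpenCV 4.12 (cv2) and the standard library are available. Lean on these libraries where they do the work, as an engineer would, in place of code of your own. Each camera call takes 0.05 s, during which the arm holds its last target.

## Working session

There is one attempt and no reset: what is moved stays moved. The work goes in short steps, Python scripts to look and compute and a shell command to move; the robot and the scene stay as the last step left them, time stands still between calls to the robot, and variables do not carry over. Pictures are saved under pics/ and viewed, and the job is handed in when it is done.

```bash
mkdir -p pics; ls; cat > h.py <<'E'
import numpy as np, cv2
from plant import *
def snap(name,fn):
    s=read_state(); im,d=get_image(name); cv2.imwrite(f'pics/{fn}.png',im[:,:,::-1]); np.savez(f'{fn}.npz',im=im,d=d,p=s['ee_pos'],r=s['ee_rot']); return im,d
def cloud(name,d):
    c=get_calibration(name); K=np.array([[c['fx'],0,c['cx']],[0,c['fy'],c['cy']],[0,0,1.]])
    v,u=np.mgrid[0:384,0:512]; p=cv2.undistortPoints(np.stack([u.ravel(),v.ravel()],1).astype(float)[:,None],K,np.array(c['distortion'],float))[:,0].reshape(384,512,2)
    P=np.stack([p[...,0]*d,-p[...,1]*d,-d,np.ones_like(d)],-1)
    return (P@np.array(c['T']).T)[...,:3]
E
python3 - <<'E'
from h import *
print(read_state()); print(grip_depth)
for n in ['scene','top','wrist']:
    im,d=snap(n,n+'0'); print(n,(d>0).mean())
for n in ['scene','top']: print(get_calibration(n))
E
```

```text
pics
{'t': 0.0, 'joint_pos': array([-75.61930948,  33.03232498,   1.4242922 ,  82.3865665 ,
        -0.86117912,  64.68593426,  -3.23865751]), 'joint_vel': array([ 0.03391461, -0.1635372 , -0.0120446 ,  0.08161922, -0.06426009,
        0.02809318,  0.01964723]), 'joint_torque': array([-4.37092895e-04, -7.65751433e+01,  2.25054055e+00, -2.85952002e+01,
        1.53950049e-02,  1.29239901e-02, -4.46205547e-05]), 'ee_pos': array([221.63030678, 637.09881149, 230.44608826]), 'ee_rot': array([-177.69264672,   89.90575101, -106.87566595]), 'force': array([1.12544052, 0.33641184, 0.10459009]), 'moment': array([-0.03969661,  0.01742512, -0.01538181]), 'grip_width': 85.38087747226258}
18.700000000000003
scene 0.9961344401041666
top 0.9957631429036459
wrist 0.9959920247395834
{'fx': 390.6439235770801, 'fy': 390.6439235770801, 'cx': 255.24899772871365, 'cy': 186.61652052179795, 'distortion': array([0.00175476, 0.        , 0.        , 0.        , 0.        ]), 'T': array([[ 2.69799117e-02, -6.64228073e-01,  7.47042938e-01,
         1.39065634e+03],
       [ 9.99549535e-01,  2.77533828e-02, -1.14226128e-02,
        -4.25678873e+01],
       [-1.31457486e-02,  7.47014603e-01,  6.64677645e-01,
         7.41768166e+02],
       [ 0.00000000e+00,  0.00000000e+00,  0.00000000e+00,
         1.00000000e+00]])}
{'fx': 377.4429416903378, 'fy': 377.4429416903378, 'cx': 253.47775406523198, 'cy': 192.72933827751388, 'distortion': array([-0.07675118,  0.        ,  0.        ,  0.        ,  0.        ]), 'T': array([[ 5.33566014e-02,  9.76928265e-01, -2.06795158e-01,
         3.41512421e+02],
       [-9.98574425e-01,  5.18929471e-02, -1.24995712e-02,
        -2.41647432e+01],
       [-1.47997423e-03,  2.07167291e-01,  9.78304412e-01,
         1.25282244e+03],
       [ 0.00000000e+00,  0.00000000e+00,  0.00000000e+00,
         1.00000000e+00]])}
```

View pics/scene0.png

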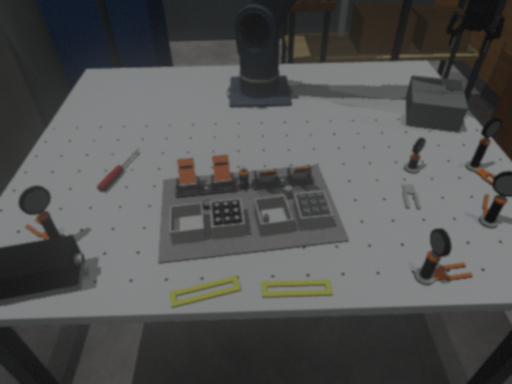

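View pics/top0.png

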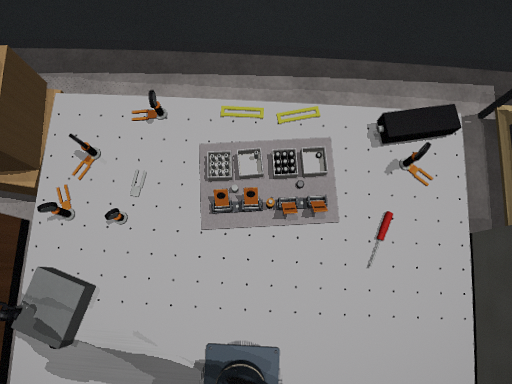

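```bash
python3 - <<'E'
from h import *
a=np.load('top0.npz');im=a['im'][130:240,190:350,::-1]
cv2.imwrite('pics/topz.png',cv2.resize(im,None,fx=5,fy=5,interpolation=cv2.INTER_CUBIC))
b=np.load('scene0.npz');im=b['im'][145:260,150:355,::-1]
cv2.imwrite('pics/scz.png',cv2.resize(im,None,fx=3.9,fy=3.9,interpolation=cv2.INTER_CUBIC))
for n,z in (('top',a),('scene',b)):
    P=cloud(n,z['d']);h=cv2.cvtColor(z['im'],cv2.COLOR_RGB2HSV)
    m=((h[...,0]<18)&(h[...,1]>140)&(h[...,2]>60)).astype(np.uint8)
    k,l,s,c=cv2.connectedComponentsWithStats(m)
    for i in range(1,k):
        q=P[l==i]
        if s[i,4]>15 and abs(np.median(q[:,1]))<350: print(n,c[i].round(),s[i,4],np.median(q,0).round(),np.percentile(q,5,0).round(),np.percentile(q,95,0).round())
E
```

```text
top [157. 105.] 19 [874. 331.  78.] [863. 326.  74.] [885. 338.  84.]
top [221. 198.] 184 [568.  93.  64.] [552.  75.  43.] [590. 114.  94.]
top [251. 196.] 180 [578.  -1.  66.] [563. -21.  45.] [601.  21.  94.]
top [270. 202.] 40 [562. -64.  66.] [555. -76.  45.] [578. -53.  70.]
top [318. 206.] 138 [ 559. -218.   72.] [ 539. -237.   45.] [ 580. -199.   96.]
top [289. 208.] 146 [ 549. -123.   73.] [ 531. -144.   45.] [ 568. -104.   97.]
scene [221. 173.] 128 [ 562. -123.   59.] [ 553. -137.   48.] [ 571. -107.   71.]
scene [188. 177.] 50 [ 575. -213.   54.] [ 563. -229.   48.] [ 581. -202.   66.]
scene [432. 257.] 42 [887. 333.  79.] [875. 328.  76.] [892. 341.  81.]
```

View pics/topz.png

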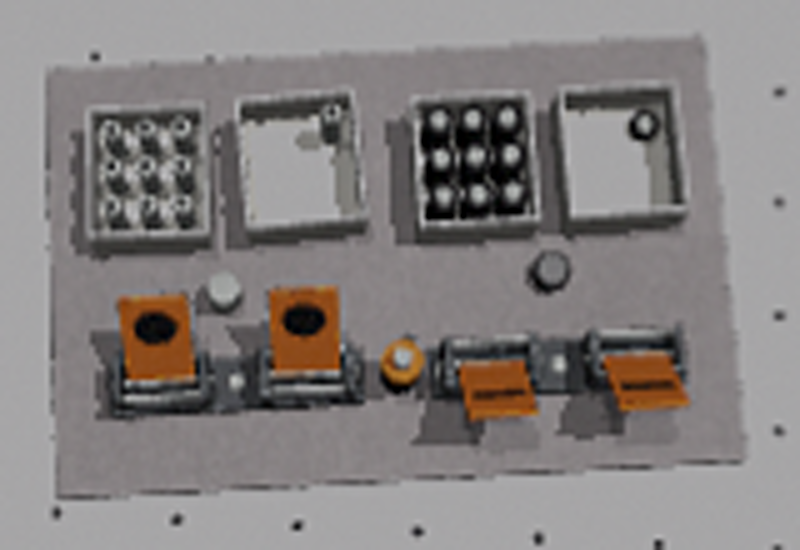

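View pics/scz.png

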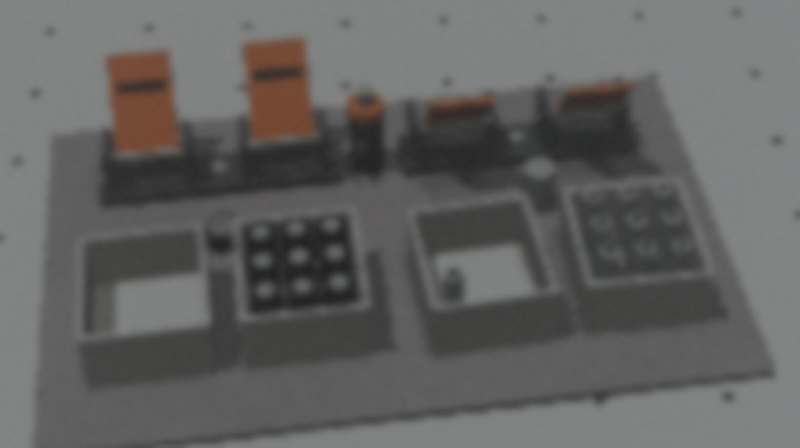

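The top view shows, left to right: full posts (219,165), a single post (249,162), full collars (284,162) and a single collar (314,160). Tags 1 and 2 lean towards the bins with the dot up, and tags 3 and 4 lean towards the robot with the bar up. So tag 2 (251,196) and tag 3 (289,208) are wrong.

```bash
cat >> h.py <<'E'
from scipy.spatial.transform import Rotation as R
def plan(tx,ty,tz,yawrow=6):
    s=read_state(); M=R.from_euler('xyz',s['ee_rot'],degrees=True).as_matrix()
    d=M.T@(np.array([tx,ty,tz])-s['ee_pos'])
    zz=M[:,2]; 
    print('pos',s['ee_pos'].round(1),'tool x',M[:,0].round(3),'z az',np.degrees(np.arctan2(zz[1],zz[0])).round(1),'tool shift mm',d.round(1),'t',s['t'],'grip',round(s['grip_width'],1),'F',s['force'].round(1))
E
python3 - <<'E'
from h import *
plan(627,2,230)
c=get_calibration('wrist'); print(np.array(c['tool_from_camera']).round(2))
a=np.load('top0.npz'); P=cloud('top',a['d'])
for n,(x,y) in dict(stub=(222,290),holder=(402,355),puck=(550,270),bin1=(150,170),bolt1=(236,382),bolt2=(558,364),t2tipL=(268,290),t2tipR=(340,290),t3tipL=(468,418),t3tipR=(535,412)).items():
    u,v=190+x//5,130+y//5; print(n,np.median(P[v-0:v+1,u:u+1].reshape(-1,3),0).round())
E
```

```text
pos [221.7 637.2 230.6] tool x [-0.    -0.001 -1.   ] z az 70.8 tool shift mm [   1.3 -591.5 -466.8] t 0.15 grip 85.7 F [-0.2  0.2 -0. ]
[[   0.      0.31   -0.95 -143.27]
 [   0.      0.95    0.31   79.76]
 [   1.     -0.      0.      1.08]
 [   0.      0.      0.      1.  ]]
stub [610.  56.  42.]
holder [567. -63.  74.]
puck [ 639. -162.   26.]
bin1 [683. 106.  64.]
bolt1 [554.  44.  19.]
bolt2 [ 579. -168.   22.]
t2tipL [619.  28.  10.]
t2tipR [621. -23.  10.]
t3tipL [ 541. -110.    9.]
t3tipR [ 533. -148.   93.]
```

```bash
python3 -m inch '[[[0,-0.037,-0.029],0],[[0,-0.037,-0.029],0],[[0,-0.037,-0.029],0],[[0,-0.037,-0.029],0]]' 0 20; python3 - <<'E'
from h import *
plan(627,2,230); print(read_state()['joint_pos'].round(1))
E
```

```text
t: 0.55
ee_pos: [319.6, 480.4, 227.4]
ee_rot: [118.4, 89.7, -170.1]
force: [1.3, -0.1, 0.2]
grip_width: 28.1
pos [319.6 480.4 227.4] tool x [-0.005 -0.001 -1.   ] z az 71.6 tool shift mm [  -3.6 -443.  -356.6] t 0.55 grip 28.1 F [ 1.3 -0.1  0.2]
[-62.   24.9   1.6  97.8  -1.1  57.5  11.6]
```

```bash
python3 -m inch '[[[0,-0.037,-0.029],0],[[0,-0.037,-0.029],0],[[0,-0.037,-0.029],0],[[0,-0.037,-0.03],0],[[0,-0.037,-0.03],0],[[0,-0.037,-0.03],0],[[0,-0.037,-0.03],0],[[0,-0.037,-0.03],0]]'; python3 -m inch '[[[0,-0.037,-0.03],0],[[0,-0.037,-0.03],0],[[0,0,0],-8],[[0,0,0],-8],[[0,0,0],-8]]'; python3 - <<'E'
from h import *
plan(627,2,230); print(read_state()['joint_pos'].round(1))
E
```

```text
t: 1.35
ee_pos: [531.1, 147.7, 226.5]
ee_rot: [118.2, 89.7, -170.2]
force: [0.8, 0.1, 0.9]
grip_width: 0.1
t: 1.85
ee_pos: [586.9, 53.0, 225.1]
ee_rot: [133.4, 89.6, -131.0]
force: [-0.1, -0.4, -0.6]
grip_width: -0.0
pos [586.9  53.  225.1] tool x [-0.005 -0.006 -1.   ] z az 95.6 tool shift mm [ -4.8 -34.9 -54.7] t 1.85 grip -0.0 F [-0.1 -0.4 -0.6]
[-10.5  26.1   0.9  96.1  -0.1  58.2  86. ]
```

```bash
python3 -m inch '[[[0,-0.018,-0.028],0],[[0,-0.017,-0.027],0],[[0,0,0],0]]'; python3 - <<'E'
from h import *
s=read_state(); im,d=snap('wrist','w1'); plan(630,-1,88)
c=get_calibration('wrist'); T=np.eye(4);T[:3,:3]=R.from_euler('xyz',s['ee_rot'],degrees=True).as_matrix();T[:3,3]=s['ee_pos']
import h
g=dict(c); g['T']=T@np.array(c['tool_from_camera']); h.get_calibration=lambda n:g
P=cloud('wrist',d); np.save('w1P.npy',P); hs=cv2.cvtColor(im,cv2.COLOR_RGB2HSV)
m=((hs[...,0]<18)&(hs[...,1]>120)&(hs[...,2]>50)).astype(np.uint8)
k,l,st,ce=cv2.connectedComponentsWithStats(m)
for i in range(1,k):
    if st[i,4]>80:
        q=P[l==i]; print(ce[i].round(),st[i,4],np.median(q,0).round(),np.percentile(q,3,0).round(),np.percentile(q,97,0).round())
        t=q[q[:,2]>np.percentile(q[:,2],90)]; print('  tip',t.mean(0).round(), t[:,1].min().round(),t[:,1].max().round())
E
```

```text
t: 2.15
ee_pos: [627.8, 0.4, 224.5]
ee_rot: [122.1, 89.5, -141.9]
force: [-0.3, -0.2, 0.2]
grip_width: 0.1
pos [626.8   2.5 224.4] tool x [-0.007 -0.004 -1.   ] z az 96.1 tool shift mm [136.4  -3.9  -3.4] t 2.2 grip -0.1 F [-0.  -0.8 -0.3]
[38. 86.] 2063 [ 562. -215.   74.] [ 542. -236.   46.] [ 583. -195.   97.]
  tip [ 544. -208.  103.] -230.0 -7.0
[135.  85.] 2187 [ 550. -122.   76.] [ 532. -143.   46.] [ 573. -101.   97.]
  tip [ 534. -119.  110.] -146.0 -7.0
[201. 112.] 483 [567. -60.  67.] [557. -84.  17.] [581. -49.  68.]
  tip [568. -61.  68.] -74.0 -50.0
[261. 136.] 1778 [582.   1.  69.] [564. -19.  44.] [605.  22.  97.]
  tip [602.   4. 104.] -17.0 25.0
[355. 136.] 1783 [572.  94.  69.] [554.  74.  44.] [595. 116.  97.]
  tip [592.  92. 107.] -7.0 119.0
[488. 344.] 536 [875. 385.   8.] [854. 358.   5.] [888. 424.  10.]
  tip [868. 371.  17.] -7.0 417.0
```

View pics/w1.png

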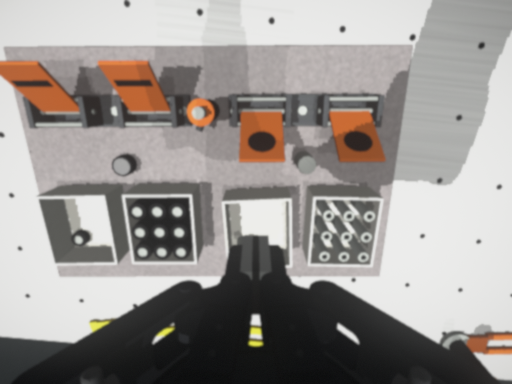

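```bash
python3 -m inch '[[[0.045,-0.006,-0.001],0],[[0.045,0,0],0],[[0.044,0,0],0],[[0.003,0,0],0],[[0,0,0],0]]'; python3 - <<'E'
from h import *
plan(631,2,86);plan(556,-3,86)
E
```

```text
t: 2.7
ee_pos: [632.2, 6.4, 85.9]
ee_rot: [91.5, 89.8, -172.3]
force: [-0.2, -0.1, 0.2]
grip_width: -0.4
pos [632.2   6.4  85.9] tool x [-0.004 -0.001 -1.   ] z az 96.2 tool shift mm [-0.1  1.6 -4.2] t 2.7 grip -0.4 F [-0.2 -0.1  0.2]
pos [632.2   6.4  85.9] tool x [-0.004 -0.001 -1.   ] z az 96.2 tool shift mm [ 0.2 76.7 -1. ] t 2.7 grip -0.4 F [-0.2 -0.1  0.2]
```

```bash
python3 -m inch '[[[0,0.011,0],0],[[0,0.011,0],0],[[0,0.011,0],0],[[0,0.011,0],0],[[0,0.011,0],0],[[0,0.011,0],0],[[0,0.011,0],0],[[0,0,0],0]]'; python3 - <<'E'
from h import *
plan(556,-3,86)
im,d=snap('scene','s1'); cv2.imwrite('pics/s1z.png',cv2.resize(im[120:260,130:355,::-1],None,fx=3.5,fy=3.5))
E
```

```text
t: 3.5
ee_pos: [553.7, -1.6, 101.2]
ee_rot: [-92.5, 89.1, 3.7]
force: [0.3, 0.6, 0.3]
grip_width: -0.0
pos [553.7  -1.6 101.2] tool x [ 0.016  0.001 -1.   ] z az 96.3 tool shift mm [15.2 -1.9 -1.6] t 3.5 grip -0.0 F [0.3 0.6 0.3]
```

View pics/s1z.png

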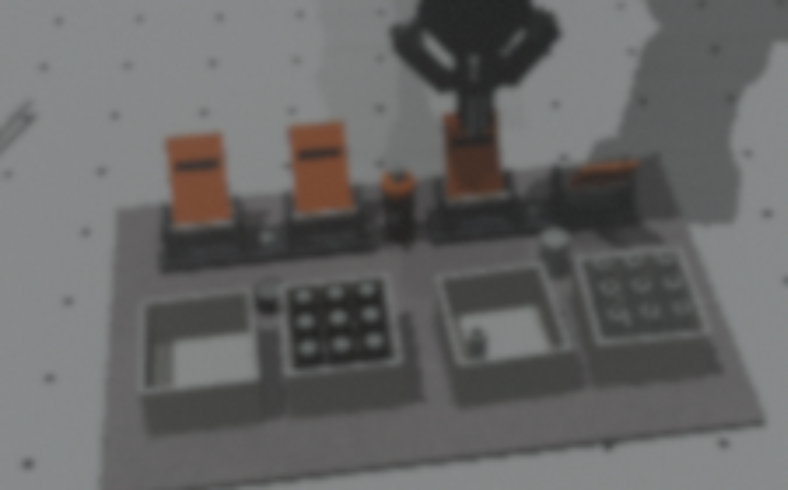

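Tag 2, at (475,160) in the crop, now leans to the robot with the bar up. Next I rise and go round to the robot side of tag 3.

```bash
python3 -m inch '[[[-0.04,0,0],0],[[-0.04,0,0],0],[[0,0.02,-0.04],0],[[0,0.02,-0.04],0],[[0,0,-0.035],0],[[0,0,0],0]]'; python3 - <<'E'
from h import *
plan(500,-127,86)
E
```

```text
t: 4.15
ee_pos: [530.6, -122.1, 190.5]
ee_rot: [-95.7, 88.2, 0.9]
force: [0.4, -0.8, 0.2]
grip_width: 0.3
pos [ 530.6 -122.1  190.5] tool x [ 0.032  0.    -1.   ] z az 96.6 tool shift mm [103.5  34.2  -1. ] t 4.15 grip 0.3 F [ 0.4 -0.8  0.2]
```

```bash
python3 -m inch '[[[0,0.02,0],0],[[0,0.017,0],0],[[0,0,0],0],[[0.035,0,0],0],[[0.035,0,0],0],[[0.03,0,0],0],[[0,0,0],0]]'; python3 - <<'E'
from h import *
plan(500,-127,86); plan(580,-119,86)
E
```

```text
t: 4.85
ee_pos: [506.0, -125.7, 92.9]
ee_rot: [-97.2, 87.2, -0.7]
force: [-0.5, -0.1, 0.3]
grip_width: 0.2
pos [ 506.  -125.7   92.9] tool x [ 0.049 -0.001 -0.999] z az 96.5 tool shift mm [ 6.6  6.4 -0.5] t 4.85 grip 0.2 F [-0.5 -0.1  0.3]
pos [ 506.  -125.7   92.9] tool x [ 0.049 -0.001 -0.999] z az 96.5 tool shift mm [ 10.6 -73.9  -1.7] t 4.85 grip 0.2 F [-0.5 -0.1  0.3]
```

```bash
python3 -m inch '[[[0.008,0,0],0],[[0.001,-0.011,0],0],[[0.001,-0.011,0],0],[[0.001,-0.011,0],0],[[0,0,0],0]]'; python3 - <<'E'
from h import *
plan(583,-119,86)
E
```

```text
t: 5.35
ee_pos: [547.2, -120.9, 87.9]
ee_rot: [-97.7, 86.7, -1.1]
force: [-0.0, -0.0, -0.2]
grip_width: -0.1
pos [ 547.2 -120.9   87.9] tool x [ 0.057 -0.001 -0.998] z az 96.6 tool shift mm [  4.  -35.6  -2.2] t 5.35 grip -0.1 F [-0.  -0.  -0.2]
```

```bash
python3 -m inch '[[[0.001,-0.01,0],0],[[0.001,-0.01,0],0],[[0.001,-0.01,0],0],[[0.001,-0.008,0],0],[[0,0,0],0]]'; python3 - <<'E'
from h import *
plan(583,-119,86)
im,d=snap('scene','s2'); cv2.imwrite('pics/s2z.png',cv2.resize(im[120:260,130:355,::-1],None,fx=3.5,fy=3.5))
E
```

```text
t: 5.85
ee_pos: [589.5, -116.0, 86.9]
ee_rot: [-97.8, 86.6, -1.2]
force: [0.5, -0.3, 0.1]
grip_width: -0.1
pos [ 589.5 -116.    86.9] tool x [ 0.059 -0.001 -0.998] z az 96.6 tool shift mm [ 0.6  6.8 -2.2] t 5.85 grip -0.1 F [ 0.5 -0.3  0.1]
```

View pics/s2z.png

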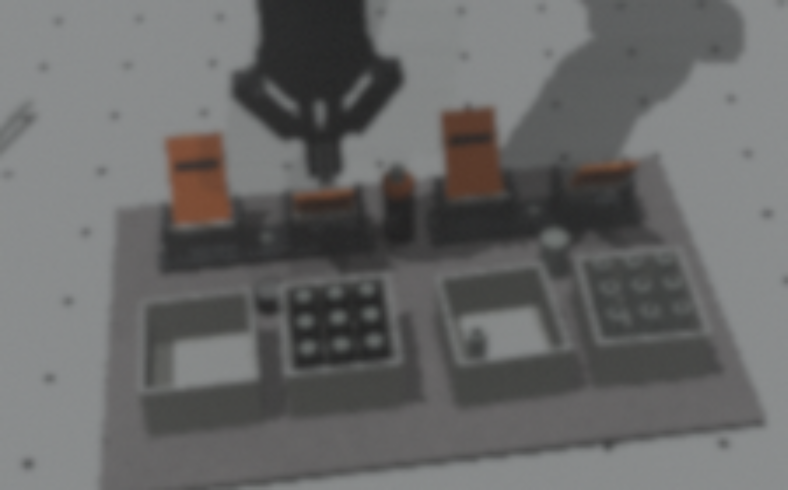

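Tag 3, at (322,200) in the crop, now leans to the bins. I'll lift clear and check.

```bash
python3 -m inch '[[[-0.04,0.004,0],0],[[-0.045,0,0],0],[[-0.045,0,0],0],[[0,0.045,0],0],[[0,0.045,0],0],[[0,0.045,0],0],[[0,0,0],0],[[0,0,0],0]]'; python3 - <<'E'
from h import *
plan(583,-119,86)
im,d=snap('top','t3'); cv2.imwrite('pics/t3z.png',cv2.resize(im[130:240,190:350,::-1],None,fx=5,fy=5))
P=cloud('top',d)
for n,z,f in (('top',np.load('top0.npz'),1),('top',np.load('t3.npz'),1)):
    P=cloud(n,z['d']);h=cv2.cvtColor(z['im'],cv2.COLOR_RGB2HSV)
    m=((h[...,0]<18)&(h[...,1]>140)&(h[...,2]>60)).astype(np.uint8)
    k,l,s,c=cv2.connectedComponentsWithStats(m)
    for i in range(1,k):
        q=P[l==i]
        if s[i,4]>30 and abs(np.median(q[:,1]))<250: print(c[i].round(),s[i,4],np.median(q,0).round(),np.percentile(q,5,0).round(),np.percentile(q,95,0).round())
im,d=snap('scene','s3'); cv2.imwrite('pics/s3z.png',cv2.resize(im[120:260,130:355,::-1],None,fx=3.5,fy=3.5))
E
```

```text
t: 6.7
ee_pos: [435.4, -132.9, 212.7]
ee_rot: [-98.0, 86.8, -1.5]
force: [0.9, 0.1, 0.2]
grip_width: -0.1
pos [ 435.4 -132.9  212.7] tool x [ 0.055 -0.001 -0.998] z az 96.5 tool shift mm [ 134.7 -141.1   -2. ] t 6.7 grip -0.1 F [0.9 0.1 0.2]
[221. 198.] 184 [568.  93.  64.] [552.  75.  43.] [590. 114.  94.]
[251. 196.] 180 [578.  -1.  66.] [563. -21.  45.] [601.  21.  94.]
[270. 202.] 40 [562. -64.  66.] [555. -76.  45.] [578. -53.  70.]
[318. 206.] 138 [ 559. -218.   72.] [ 539. -237.   45.] [ 580. -199.   96.]
[289. 208.] 146 [ 549. -123.   73.] [ 531. -144.   45.] [ 568. -104.   97.]
[288. 194.] 173 [ 591. -119.   66.] [ 576. -138.   44.] [613. -99.  94.]
[221. 198.] 185 [568.  92.  66.] [551.  75.  43.] [590. 114.  96.]
[270. 203.] 41 [561. -64.  66.] [555. -75.  43.] [577. -53.  70.]
[319. 205.] 100 [ 564. -222.   65.] [ 546. -238.   47.] [ 580. -197.   93.]
[251. 210.] 144 [534.  -5.  75.] [517. -24.  47.] [556.  14.  96.]
```

View pics/t3z.png

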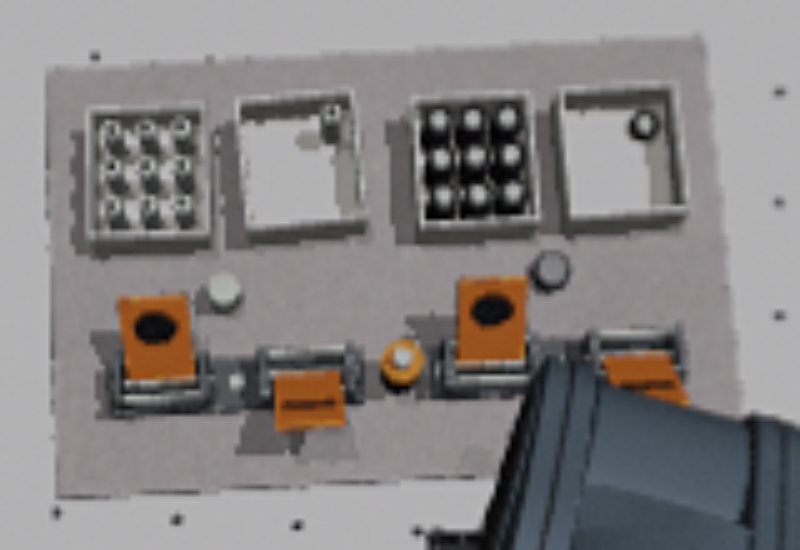

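View pics/s3z.png

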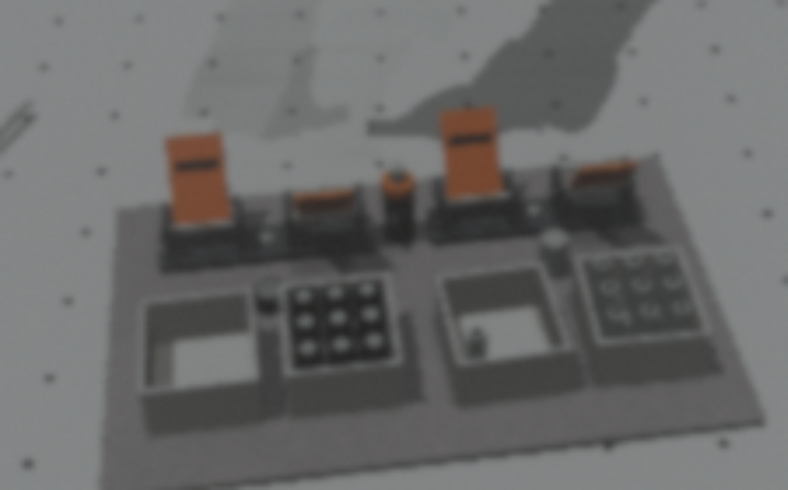

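All four tags show as wanted: dot, bar, dot, bar from left to right. The bins, stub (222,290), holder (402,360) and puck (550,270) are where they were, and the hand is clear.

```bash
python3 -c "
from plant import *
print(hand_in())"
```

```text
the job is handed in; nothing more can be done
None
```

I pushed over the two wrong tags with closed fingertips and handed the job in at about 6.8 s of the 45 s allowed; `hand_in` gave no verdict.

- **Tags moved:** counting from the left, tag 2 (single post) now leans to the robot. Tag 3 (full collars) now leans to the bins. Tags 1 and 4 were already right and I left them alone.
- **Last checks:** the final top and scene pictures show dot, bar, dot, bar, matching full, single, full, single. The free edge of each tag I moved sits about 94–96 mm high and about 40 mm to the correct side, so both look to be at their stops. The bins, holder, stub and puck look unmoved.
- **Robot:** the hand is about 210 mm up, on the robot's side of the row. The force readings I took stayed near 1 N.
- **Not as planned:** the fingertips drifted up about 15 mm during the first push, and the tool ended tilted about 3°. Neither had any visible effect. The arm partly hid tag 4 in the last top picture, but the scene picture shows it whole. I did not re-check the lens, fork and driver; the hand only crossed that side of the table at about 225 mm.

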